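# Take a bar out of the hooded stock box

### The arm

A 6-joint arm with a two-finger parallel gripper is mounted at the origin on a cart in front of the work surface, level with it; the furniture and walls round the work are solid. World frame = base frame: x ahead of the robot, y to its left, z up, the work surface at z = 0. Lengths are in m, angles in rad, forces in N, time in s.
With the tool pointing down it reaches from about 0.425 to 0.95 m from the base axis. Payload 3.5 kg.
Tool frame: the origin (TCP) lies on the centre line of the jaws, within the pads' length; the fingertips stand 14 mm ahead of it and the grasp point (between the pads) lies 5 mm behind it (ctrl.tip_reach is the distance from the TCP to the fingertips, in m); z points along the fingers, y is the line along which they close (so a half turn about z gives the same grasp; the last joint's range is limited). The gripper opens to 85 mm and grips with 20 to 120 N. Pads are 22 mm wide; open, the fingers measure 114 mm over their backs; the gripper's body (76 mm by 85 mm) begins 54 mm behind the grasp point. The pads swing forward as they close: fully open they stand 13 mm farther back than shut.
Start: joints at [-1.494, 0.286, 1.577, -0, 1.279, -0.15], TCP at [0.152, -0.658, 0.245] pointing down, gripper open.
Joint ranges: [-2.77, 2.77], [-0.9, 2.22], [0.21, 2.48], [-1.53, 4.67], [0.24, 2.81], [-2.84, 2.84]. Speed limits (rad/s): [2.79, 2.79, 3.14, 3.14, 3.14, 3.14].

### API

Orientations are given as a unit quaternion [x, y, z, w].
In Python, from plant import get_state, imaging, workorder, ctrl gives the robot as it stands. The module is installed in compiled form; this text tells all that it offers.
- The arm moves only by the shell command python3 -m jog 'ROWS' [FORCE]. ROWS is JSON, a list of rows, each a list of 7 numbers: the closure, from 0 (fully open) to 1 (shut), then the shift along the tool's x, y, z in mm, then the turn, a rotation vector about the tool's x, y, z in rad. In form: [[gripper, tx, ty, tz, ax, ay, az], ...]. A call has 1 to 12 rows; each row is the pose to reach, as a shift and turn from the pose commanded when the call began, along the tool's axes at that moment; what a row does not reach only later rows make up. A row lasts 1/10 s, in which the tool goes at most 50 mm and 8.59 degrees, less where a joint would pass 70% of its speed; a pose out of reach is approached as far as the arm can. A call with a gripper value outside its range is refused whole. The fingers move at their own pace and stop on an object; FORCE is the grip in N (left out, the last holds). Time passes only in rows, so rows that repeat a pose let the fingers close. It gives the time, the measured TCP pose, the force, the opening and the grip force at its end, in the units of the state.
- get_state(): the state, without advancing time (a new reading comes with each control period).
- imaging.read_camera(name): name is "side" or "top"; returns a dict with "image" (400x640x3 uint8, blue, green, red), "fx", "fy", "cx", "cy" (pixels), "k1" (the pictures are not rectified: a ray, as slopes to the right and down, at radius r is drawn at 1 + k1 r^2 times it, then the intrinsics apply), "R" (3x3) and "t" (3): a world point X has camera coordinates R X + t. Camera axes: x right, y down, z forward; pixel columns grow to the right and rows downward; lengths in m; the calibration is good to about 2 mm. A picture is of the moment at which its call begins. There is no depth.
- workorder.sign_off(): hands the job in; it is judged then, once.
The state is a dict: "time": time; "qpos": joint angles; "dq": joint speeds; "joint_efforts": joint torques, N m; "eef_pos": TCP position; "tcp_rot": TCP orientation; "contact_force": force on the tool from outside, world axes, zero at the start; "wrist_torque": the same for the moment, N m; "opening": opening from 0.0 (shut) to 1.0 (fully open); "finger_force": force on a finger pad.
Only numpy, scipy, OpenCV 4.12 (cv2) and the standard library are available. Lean on these libraries where they do the work, as an engineer would, in place of code of your own. Each camera call takes 0.05 s, during which the arm holds its last target. There are 200 camera calls.

### The job

The steel bar lies in the green stock box with both its ends under the hoods, and the opening between the hoods is shorter than the bar. Work the bar out through the opening by tipping it, one end first, and finish while still holding it in the gripper, level and motionless, roughly centred over the opening, at least 15 cm above the bench, touching neither the stock box nor the open cardboard carton behind it. Leave the jar, the small card box and the black roller where they stand.

Things in the scene. Friction and masses are not known exactly. Their poses are not given: they have to be found in the camera images.
- stock_box: Green sheet-metal box fixed to the bench, 128 mm (x) by 283 mm (y) by 53 mm high; walls and floor 4 mm thick; inside 120 x 275 mm. Origin at the centre of its underside, z up, y along its length. Fixed flat hoods cover both ends; between them it is open. The hoods' underside is 48 mm above the box's underside (44 mm over its floor), their top 53 mm.
- deep_edge (a point): Middle of the straight steel edge of the deep hood, 50 mm above the box's underside, at y = +52.5 mm of the box. Behind it (toward +y of the box) there is 85 mm of room under the hood up to the end wall. Axes as the box's.
- shallow_edge (a point): Middle of the straight steel edge of the shallow hood, 50 mm above the box's underside, at y = -92.5 mm of the box. Behind it (toward -y of the box) there is 45 mm of room under the hood up to the end wall. Axes as the box's.
- mouth (a point): Centre of the box's open mouth between the hoods, at the level of the box's rim (52 mm above its underside; 20 mm from the box's centre toward -y of the box). The opening is 145 mm long along the box's y and 120 mm wide along its x. Axes as the box's.
- bar_center (a point): Centre of the loose bright steel bar, 12 x 12 mm square and 200 mm long, about 0.2 kg. Its y axis runs along the bar, nearly along the box's y, pointing to the deep hood at the start; z is up. It lies flat on the box's floor with 12 to 45 mm of each end under a hood. Slid well in under the deep hood, its other end comes free of the shallow one and can be tipped up.
- bar_end_a (a point): Centre of the bar's end face that starts under the shallow hood (100 mm from the bar's centre). Axes as the bar's.
- bar_end_b (a point): Centre of the bar's end face that starts under the deep hood (100 mm from the bar's centre). Axes as the bar's.
- carton_right: Large open cardboard carton fixed on the bench behind the stock box (farther from the robot), about 230 x 230 mm and 200 mm tall with spread flaps; keep clear of it. Origin at the centre of its underside.
- jar: Bystander: white jar with a blue cap, 56 mm across, 70 mm tall, standing on the bench right of the box. Origin at the centre of its underside.
- carton: Bystander: small brown card box, 54 x 67 x 38 mm. Origin at the centre of its underside.
- roller: Bystander: black roller standing on end, 33 mm across, 38 mm tall. Origin at the centre of its underside.
Not all that is in view belongs to the job. There is more than one size of the part that bears bar_center; the job needs the larger.

How it is judged:
On the way:
1. one end of the bar is up through the opening while the other is still below the hoods (((z of bar_end_a in the frame of stock_box above 0.06 m and z of bar_end_b in the frame of stock_box below 0.046 m) or (z of bar_end_b in the frame of stock_box above 0.06 m and z of bar_end_a in the frame of stock_box below 0.046 m))), for 0.1 s.
At the end, for the whole second after the job is handed in: The bar is gripped, both ends over 130 mm above the bench, level within 12 degrees, slower than 30 mm/s, its centre within 100 mm sideways of the mouth's, touching neither stock box nor cardboard carton; jar, small card box and roller within 30 mm of where they began (height (world z) of each of bar_end_a, bar_end_b above 0.13 m and angle between bar_center's own y axis and vertical between 1.35 and 1.79 rad and contact force between bar and the fingers above 1 N and contact force between bar and stock_box below 0.2 N and contact force between bar and carton_right below 0.2 N and horizontal distance between bar_center and mouth below 0.1 m and linear speed of bar below 0.03 m/s and distance of each of jar, carton, roller from where it was at the start of the episode below 0.03 m); the arm keeps its last pose, push and grip.
It fails at once if a bystander (jar, small card box or roller) is moved 30 mm or more (distance of any of jar, carton, roller from where it was at the start of the episode above 0.03 m).
It also fails if it takes over 38 s, if anything falls off the work surface, if the arm or the gripper's body presses on something with over 40 N, if the wrist force passes 120 N, or if a joint passes its speed limit or range.

## Working session

There is one attempt and no reset: what is moved stays moved. The work goes in short steps, Python scripts to look and compute and a shell command to move; the robot and the scene stay as the last step left them, time stands still between calls to the robot, and variables do not carry over. Pictures are saved under pics/ and viewed, at most 10 in all, crops included, and the job is handed in when it is done.

```bash
mkdir -p pics
python3 - <<'E'
from plant import get_state, imaging, ctrl
import cv2
for n in("top","side"):
    d=imaging.read_camera(n); cv2.imwrite(f"pics/{n}0.png",d["image"])
    print(n,[round(float(d[k]),4) for k in("fx","fy","cx","cy","k1")],d["R"],d["t"])
s=get_state();print(s["time"],s["eef_pos"],s["tcp_rot"],ctrl.tip_reach)
E
```

```text
top [377.6044, 377.6044, 320.0098, 197.0245, -0.0245] [[-0.00572987 -0.99994873 -0.00834961]
 [-0.99836551  0.0061952  -0.05681494]
 [ 0.05686376  0.00801042 -0.99834981]] [0.11424302 0.56207244 0.94586898]
side [496.7899, 496.7899, 313.6177, 211.4351, -0.1541] [[-0.86447672 -0.50212256  0.02351476]
 [-0.29460719  0.46819587 -0.83306616]
 [ 0.4072918  -0.72709392 -0.55267334]] [0.53476138 0.16637494 1.177921  ]
0.1 [ 0.15174464 -0.65715409  0.24407059] [ 9.93576440e-01  1.13158058e-01  3.49766110e-05 -1.05406122e-03] 0.014
```

View pics/top0.png

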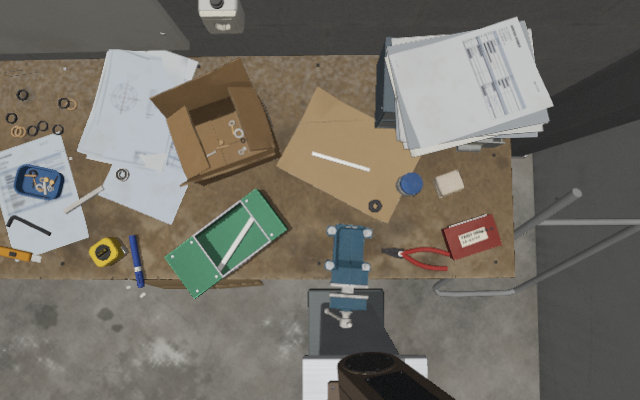

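View pics/side0.png

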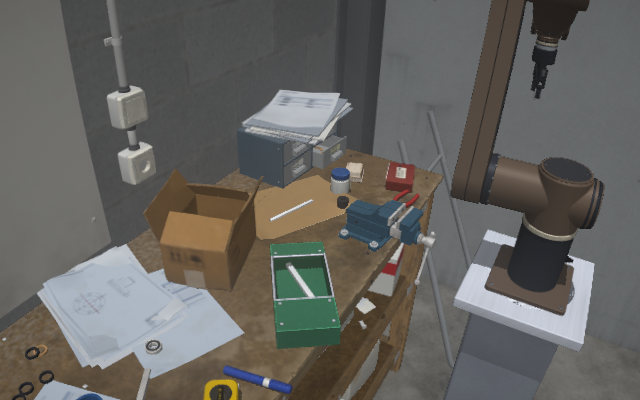

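The top view shows the stock box at about (226,243) with a bar inside it. A second, loose bar lies on the brown sheet at (341,161). The bar in the box, under the hoods, fits the description. I'll confirm it in an enlarged crop and find the box corners.

```bash
cat > h.py <<'E'
import numpy as np, cv2
from plant import get_state, imaging
from scipy.spatial.transform import Rotation as Ro
def ray(d,uv):
    K=np.array([[d["fx"],0,d["cx"]],[0,d["fy"],d["cy"]],[0,0,1.]])
    p=cv2.undistortPoints(np.array(uv,float).reshape(-1,1,2),K,np.array([d["k1"],0,0,0,0.])).reshape(-1,2)
    R=np.array(d["R"]);t=np.array(d["t"])
    return -R.T@t, np.c_[p,np.ones(len(p))]@R
def plane(d,uv,z):
    c,r=ray(d,uv); return c+r*((z-c[2])/r[:,2])[:,None]
def proj(d,X):
    K=np.array([[d["fx"],0,d["cx"]],[0,d["fy"],d["cy"]],[0,0,1.]])
    return cv2.projectPoints(np.array(X,float).reshape(-1,1,3),cv2.Rodrigues(np.array(d["R"]))[0],np.array(d["t"],float),K,np.array([d["k1"],0,0,0,0.]))[0].reshape(-1,2)
E
python3 - <<'E'
from h import *
d=imaging.read_camera("top");im=d["image"]
hsv=cv2.cvtColor(im,cv2.COLOR_BGR2HSV)
m=cv2.inRange(hsv,(65,90,40),(90,255,255)); m[:,:150]=0;m[:,300:]=0
cs=cv2.findContours(cv2.morphologyEx(m,cv2.MORPH_CLOSE,np.ones((5,5))),0,2)[0]
c=max(cs,key=cv2.contourArea);r=cv2.minAreaRect(c);b=cv2.boxPoints(r)
P=plane(d,b,.053);print(b,P,P.mean(0));print([np.linalg.norm(P[i]-P[i-1]) for i in range(4)])
a=im[180:305,155:300];cv2.imwrite("pics/c1.png",cv2.resize(a,None,fx=4.6,fy=4.6,interpolation=cv2.INTER_CUBIC))
E
```

```text
[[163.41556 257.6994 ]
 [256.46075 187.62828]
 [287.5066  228.85303]
 [194.4614  298.92413]] [[0.41417234 0.49505526 0.053     ]
 [0.58478722 0.26681086 0.053     ]
 [0.48329035 0.19042952 0.053     ]
 [0.31433928 0.41735625 0.053     ]] [0.4491473  0.34241297 0.053     ]
[np.float64(0.12650602655345253), np.float64(0.28496481439570187), np.float64(0.12702647168243625), np.float64(0.28291377446750166)]
```

View pics/c1.png

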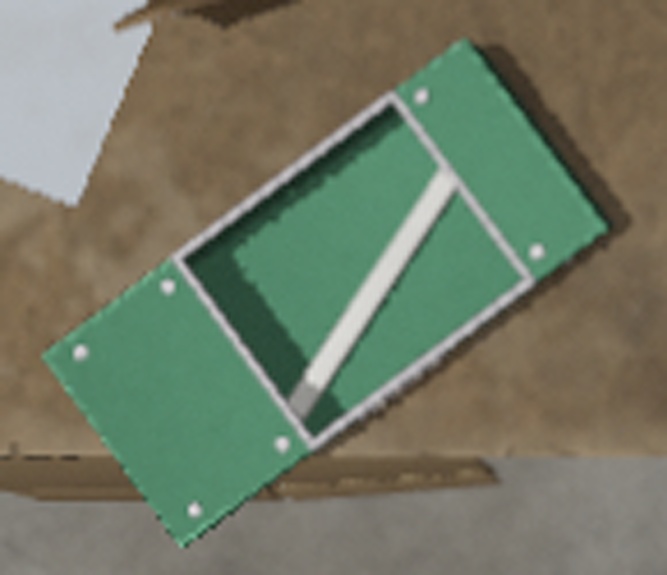

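The crop confirms it: the bar in the box runs from crop (448,175) at the shallow edge to (298,412) at the deep edge. The larger hood, at lower left, is the deep one. The other bar, at (341,161), is the decoy outside the box.

```bash
cat >> h.py <<'E'
yb=np.array([-.599,.801,0]);yb/=np.linalg.norm(yb);xb=np.array([yb[1],-yb[0],0]);O=np.array([.449,.3425,0])
def tobox(X): D=np.atleast_2d(X)-O; return np.c_[D@xb,D@yb,D[:,2]]*1000
def tool(X,s=None):
    s=s or get_state(); return Ro.from_quat(s["tcp_rot"]).inv().apply(np.array(X)-s["eef_pos"])*1000
E
python3 - <<'E'
from h import *
for n in("top","side"):
    d=imaging.read_camera(n);im=d["image"];hsv=cv2.cvtColor(im,cv2.COLOR_BGR2HSV)
    C=[O+xb*a+yb*b+np.array([0,0,.02]) for a,b in((-.056,-.088),(.056,-.088),(.056,.048),(-.056,.048))]
    M=np.zeros(im.shape[:2],np.uint8);cv2.fillPoly(M,[proj(d,C).astype(int)],255)
    m=cv2.inRange(hsv,(0,0,90),(179,60,255))&M
    n_,l,st,_=cv2.connectedComponentsWithStats(m);k=1+st[1:,4].argmax()
    p=np.argwhere(l==k)[:,::-1].astype(np.float32);r=cv2.minAreaRect(p);b=cv2.boxPoints(r);b=b[np.argsort(b[:,1])]
    e=np.array([b[:2].mean(0),b[2:].mean(0)])
    P=plane(d,e,.016);print(n,st[k],e,r[1],"world",P,"box",tobox(P))
    if n=="top":
        print("carton px@z.2",plane(d,[[188,183],[275,152],[240,62],[151,96]],.2), tobox(plane(d,[[188,183],[275,152]],.2)))
        print("deep-edge corners", tobox(plane(d,np.array([[313,443],[180,258],[530,280],[393,95]])/4.6+[155,180],.052)))
    else: print("side deep/shallow ctr proj",proj(d,[O+yb*.0525+[0,0,.05],O-yb*.0925+[0,0,.05]]))
E
```

```text
top [220 203  50  65 446] [[221.29411 218.67645]
 [247.42595 254.85901]] (44.63240051269531, 54.27047348022461) world [[0.5090005  0.36308126 0.016     ]
 [0.41704033 0.29576841 0.016     ]] box [[ 60.3764419  -19.45080257  16.        ]
 [-53.58114913 -18.28449179  16.        ]]
carton px@z.2 [[0.58318833 0.38362501 0.2       ]
 [0.64663848 0.20246551 0.2       ]
 [0.83971596 0.27719794 0.2       ]
 [0.76862608 0.46582855 0.2       ]] [[ 132.09218593  -47.42814764  200.        ]
 [  74.41280717 -230.50674932  200.        ]]
deep-edge corners [[-61.02326087  52.52184254  52.        ]
 [ 60.56531435  51.56094854  52.        ]
 [-61.50261487 -90.93569372  52.        ]
 [ 61.66647468 -91.18948355  52.        ]]
side [277 266  53  35 384] [[300.84146 265.04248]
 [303.0176  298.77307]] (33.80069351196289, 52.08525466918945) world [[0.50201639 0.26215989 0.016     ]
 [0.43771192 0.35856886 0.016     ]] box [[ -5.65646519 -96.08993221  16.        ]
 [  0.58337804  19.62876762  16.        ]]
side deep/shallow ctr proj [[305.00899813 297.77814458]
 [298.70555339 254.95290592]]
```

Run:
```python
from h import *
d=imaging.read_camera("top");im=d["image"];hsv=cv2.cvtColor(im,cv2.COLOR_BGR2HSV)
C=[O+xb*a+yb*b+np.array([0,0,.016]) for a,b in((-.05,-.078),(.045,-.078),(.045,.04),(-.05,.04))]
M=np.zeros(im.shape[:2],np.uint8);cv2.fillPoly(M,[proj(d,C).astype(int)],255)
m=cv2.inRange(hsv,(0,0,110),(179,60,255))&M
n_,l,st,_=cv2.connectedComponentsWithStats(m);k=1+st[1:,4].argmax()
p=np.argwhere(l==k)[:,::-1].astype(np.float32)
B=tobox(plane(d,p,.016));f=np.polyfit(B[:,1],B[:,0],1);print(st[k],"x=%.3f*y+%.1f"%tuple(f),B[:,1].min(),B[:,1].max())
e=np.array([[448,175],[298,412]])/4.6+[155,180]
print(e,tobox(plane(d,e,.016)))
for y in(-80,-50,-35): 
  X=O+xb*np.polyval(f,y)/1e3+yb*y/1e3; print(y,X)
v=yb+xb*f[0];print("yaw a->b",np.degrees(np.arctan2(v[1],v[0])))
```

```text
[222 217  32  47 304] x=-0.357*y+-15.3 -79.17456202872165 40.08690805384855
[[252.39130435 218.04347826]
 [219.7826087  269.56521739]] [[ 13.66265679 -83.92776248  16.        ]
 [-41.0409976   59.98477789  16.        ]]
-80 [0.50746661 0.28632699 0.        ]
-50 [0.48093398 0.30394619 0.        ]
-35 [0.46766766 0.3127558  0.        ]
yaw a->b 146.4135419227377
```

```bash
python3 -m jog '[[0.5,277,-97,-56,0,0,-0.15],[0.5,277,-97,-56,0,0,-0.3],[0.5,277,-97,-56,0,0,-0.45],[0.5,277,-97,-56,0,0,-0.6],[0.5,277,-97,-56,0,0,-0.75],[0.5,277,-97,-56,0,0,-0.9],[0.5,511,-402,-56,0,0,-1.05],[0.5,511,-402,-56,0,0,-1.2],[0.5,511,-402,-56,0,0,-1.35],[0.5,511,-402,-56,0,0,-1.5],[0.5,511,-402,-56,0,0,-1.65],[0.5,511,-402,-56,0,0,-1.8]]' 100
cat > t.py <<'E'
import sys
from h import *
s=get_state();R=Ro.from_quat(s["tcp_rot"])
for a in sys.argv[1:]:
    print(a,tool([float(v)/1000 for v in a.split(",")],s).round(1))
x=R.apply([1,0,0]);print("xyaw",np.degrees(np.arctan2(x[1],x[0])),"z",R.apply([0,0,1]).round(3),"pos",np.round(s["eef_pos"],4),"box",tobox(s["eef_pos"]).round(1),"q",np.round(s["qpos"],2),"t",s["time"],"F",np.round(s["contact_force"],1),"open",s["opening"],s["finger_force"])
E
python3 t.py 560,-150,300 540,120,300 476.5,307,300
```

```text
time: 1.5
eef_pos: [0.5248, -0.2259, 0.3016]
tcp_rot: [0.526, 0.85, 0.0, 0.0]
contact_force: [0.7, 0.3, 0.1]
opening: 0.501
finger_force: 0.0
560,-150,300 [52.3 65.4  1.5]
540,120,300 [302.9 167.8   1.5]
476.5,307,300 [498.6 194.3   1.4]
xyaw 116.4701424102319 z [ 0.001 -0.    -1.   ] pos [ 0.5248 -0.2259  0.3016] box [[-279.7 -500.6  301.6]] q [-0.58  0.02  1.77  0.    1.35 -1.05] t 1.5 F [0.7 0.3 0.1] open 0.501201037841396 0.0
```

```bash
python3 -m jog '[[0.5,303,168,1,0,0,-0.1],[0.5,303,168,1,0,0,-0.2],[0.5,303,168,1,0,0,-0.3],[0.5,303,168,1,0,0,-0.4],[0.5,303,168,1,0,0,-0.524],[0.5,303,168,1,0,0,-0.524],[0.5,303,168,1,0,0,-0.524],[0.5,499,194,1,0,0,-0.524],[0.5,499,194,1,0,0,-0.524],[0.5,499,194,1,0,0,-0.524],[0.5,499,194,1,0,0,-0.524],[0.5,499,194,1,0,0,-0.524]]' 100
python3 t.py 476.5,307,21
```

```text
time: 2.7
eef_pos: [0.4763, 0.3102, 0.3004]
tcp_rot: [0.288, 0.958, 0.001, -0.001]
contact_force: [-0.3, -0.4, -0.1]
opening: 0.499
finger_force: 0.0
476.5,307,21 [ -2.3  -2.9 279.4]
xyaw 146.5390636722977 z [-0.001  0.002 -1.   ] pos [0.4763 0.3102 0.3004] box [[  2.5 -42.3 300.4]] q [ 0.4   0.01  1.78  0.    1.35 -0.59] t 2.7 F [-0.3 -0.4 -0.1] open 0.4988162598584687 0.0
```

```bash
python3 -m jog '[[0.5,0,0,50,0,0,0],[0.5,0,0,100,0,0,0],[0.5,0,0,150,0,0,0],[0.5,0,0,190,0,0,0],[0.5,0,0,210,0,0,0],[0.5,0,0,210,0,0,0],[0.5,0,0,210,0,0,0]]'
python3 t.py 476.5,307,21
python3 - <<'E'
from h import *
a=imaging.read_camera("top")["image"][170:310,150:310];b=imaging.read_camera("side")["image"][200:355,235:375]
f=lambda i:cv2.resize(i,(400,400),interpolation=cv2.INTER_CUBIC)
cv2.imwrite("pics/p2.png",np.hstack([f(a),f(b)]))
E
```

```text
time: 3.4
eef_pos: [0.4793, 0.3053, 0.0908]
tcp_rot: [0.291, 0.957, 0.0, 0.0]
contact_force: [0.5, 0.6, 0.9]
opening: 0.499
finger_force: 0.0
476.5,307,21 [ 3.3 -0.2 69.8]
xyaw 146.12613909718957 z [ 0.  0. -1.] pos [0.4793 0.3053 0.0908] box [[  2.  -47.9  90.8]] q [ 0.39  0.23  1.95 -0.    0.96 -0.59] t 3.4 F [0.5 0.6 0.9] open 0.49939758022111064 0.0
```

View pics/p2.png

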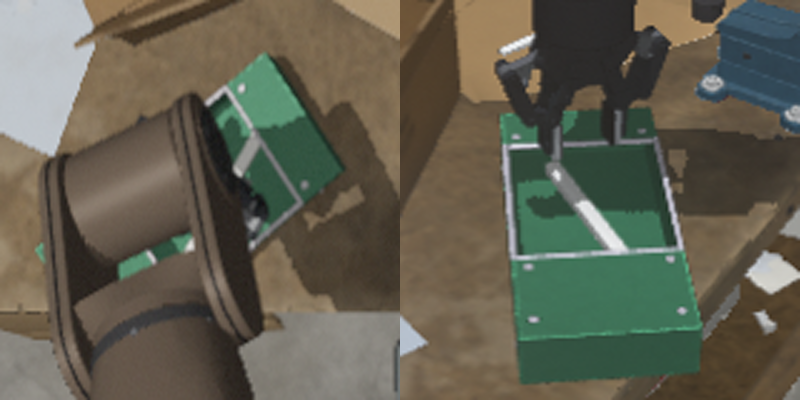

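The side crop shows the fingers above the bar, which shows at crop (550,170) to (620,250). The alignment matches the numbers, so I'm descending and gripping.

```bash
python3 -m jog '[[0.5,2,0,40,0,0,0],[0.5,2,0,60,0,0,0],[0.5,2,0,68,0,0,0],[0.5,2,0,68,0,0,0],[1,2,0,68,0,0,0],[1,2,0,68,0,0,0],[1,2,0,68,0,0,0],[1,2,0,68,0,0,0],[1,2,0,68,0,0,0],[1,2,0,68,0,0,0]]' 100
python3 t.py
```

```text
time: 4.5
eef_pos: [0.4785, 0.3072, 0.0246]
tcp_rot: [0.291, 0.957, 0.001, 0.001]
contact_force: [-2.4, -1.5, 6.1]
opening: 0.094
finger_force: 98.3
xyaw 146.18681556303974 z [ 0.003  0.001 -1.   ] pos [0.4785 0.3072 0.0246] box [[  2.5 -45.9  24.6]] q [ 0.39  0.34  1.97 -0.    0.83 -0.59] t 4.5 F [-2.4 -1.5  6.1] open 0.09387006926061915 98.30503059143666
```

```bash
python3 -m jog '[[1,0,0,-6,0,0,0],[1,0,0,-12,0,0,0],[1,0,0,-12,0,0,0],[1,0,0,-12,0,0,0]]' 100
python3 t.py
python3 - <<'E'
from h import *
a=imaging.read_camera("top")["image"][170:310,150:310];b=imaging.read_camera("side")["image"][200:355,235:375]
f=lambda i:cv2.resize(i,(400,400),interpolation=cv2.INTER_CUBIC)
cv2.imwrite("pics/p3.png",np.hstack([f(a),f(b)]))
E
```

```text
time: 4.9
eef_pos: [0.477, 0.3066, 0.0344]
tcp_rot: [0.291, 0.957, 0.0, 0.0]
contact_force: [-0.4, 0.3, -1.9]
opening: 0.091
finger_force: 98.2
xyaw 146.1496112679246 z [ 0.  0. -1.] pos [0.477  0.3066 0.0344] box [[  1.  -45.5  34.4]] q [ 0.39  0.32  1.97 -0.    0.86 -0.59] t 4.9 F [-0.4  0.3 -1.9] open 0.09137510221412332 98.17270358120368
```

View pics/p3.png

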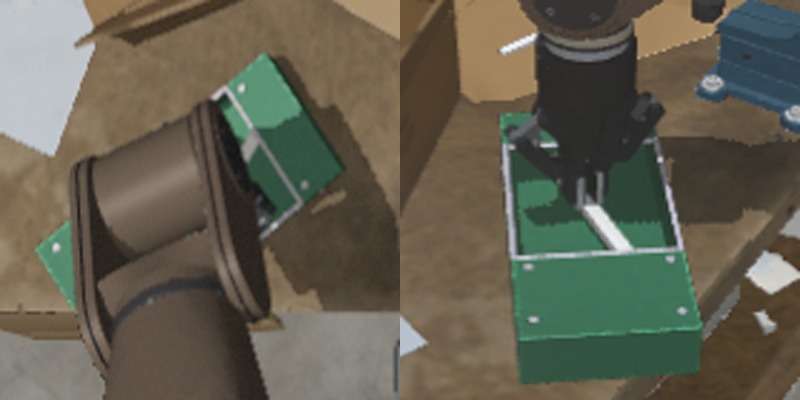

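The bar is gripped and lifted: the side crop shows it between the fingers at (590,205), and Fz of about −2 N matches its weight. Next I align it with the box and slide it toward the deep end.

```bash
python3 -m jog '[[1,0,0,0,0,0,0.1],[1,0,0,0,0,0,0.2],[1,0,0,0,0,0,0.3],[1,0,0,0,0,0,0.338],[1,8,3,0,0,0,0.338],[1,16,6,0,0,0,0.338],[1,25,9,0,0,0,0.338],[1,33,12,0,0,0,0.338],[1,33,12,0,0,0,0.338],[1,33,12,0,0,0,0.338]]' 100
python3 t.py
python3 - <<'E'
from h import *
print(get_state()["wrist_torque"])
a=imaging.read_camera("top")["image"][180:280,190:310];b=imaging.read_camera("side")["image"][220:340,245:365]
f=lambda i:cv2.resize(i,(400,400),interpolation=cv2.INTER_CUBIC)
cv2.imwrite("pics/p4.png",np.hstack([f(a),f(b)]))
E
```

```text
time: 6.0
eef_pos: [0.4561, 0.3354, 0.0343]
tcp_rot: [0.447, 0.894, -0.0, 0.0]
contact_force: [-0.2, 0.6, -2.0]
opening: 0.093
finger_force: 98.2
xyaw 126.85085902397773 z [ 0. -0. -1.] pos [0.4561 0.3354 0.0343] box [[  1.4 -10.   34.3]] q [ 0.45  0.32  1.97 -0.    0.85 -0.19] t 6.0 F [-0.2  0.6 -2. ] open 0.09274020364593315 98.17951261997223
[-0.01902498 -0.01447324 -0.01835504]
```

View pics/p4.png

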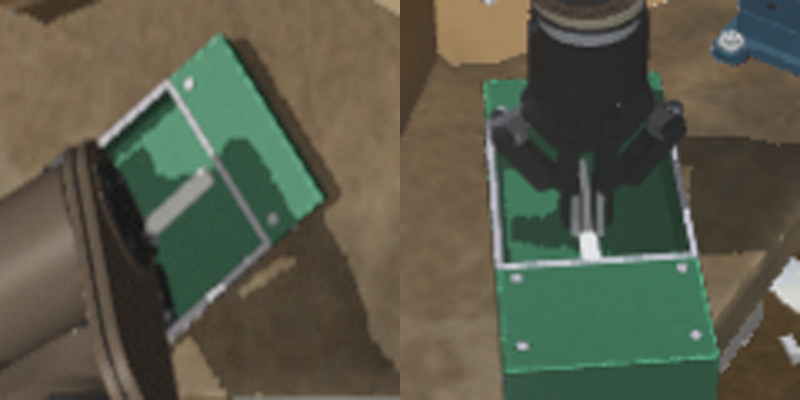

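End a is now free and visible in the top crop at (209,173), full pixel (252.7,223.2), clear of the shallow edge.

Run:
```python
from h import *
d=imaging.read_camera("top");print(tobox(plane(d,[[252.7,223.2]],.026)))
```

```text
[[  1.63074963 -78.30981274  26.        ]]
```

```bash
python3 -m jog '[[1,4,0,-2,0,-0.05,0],[1,5,0,-7,0,-0.1,0],[1,6.5,0,-14,0,-0.15,0],[1,8.5,0,-20,0,-0.2,0],[1,10.5,0,-26,0,-0.25,0],[1,13,0,-32,0,-0.297,0],[1,13,0,-32,0,-0.297,0],[1,13,0,-32,0,-0.297,0],[1,13,0,-32,0,-0.297,0]]' 100
python3 t.py
python3 - <<'E'
from h import *
print(get_state()["wrist_torque"])
a=imaging.read_camera("top")["image"][180:280,190:310];b=imaging.read_camera("side")["image"][220:340,245:365]
f=lambda i:cv2.resize(i,(400,400),interpolation=cv2.INTER_CUBIC)
cv2.imwrite("pics/p5.png",np.hstack([f(a),f(b)]))
E
```

```text
time: 7.05
eef_pos: [0.4487, 0.3449, 0.066]
tcp_rot: [0.443, 0.884, -0.066, 0.132]
contact_force: [0.1, -0.5, -1.9]
opening: 0.09
finger_force: 98.2
xyaw 126.74740816325378 z [ 0.174 -0.234 -0.956] pos [0.4487 0.3449 0.066 ] box [[ 1.2  2.1 66. ]] q [ 0.6   0.29  1.95 -0.38  0.92  0.19] t 7.05 F [ 0.1 -0.5 -1.9] open 0.09030503301656148 98.19735780314659
[0.0899564  0.1089167  0.04563825]
```

View pics/p5.png

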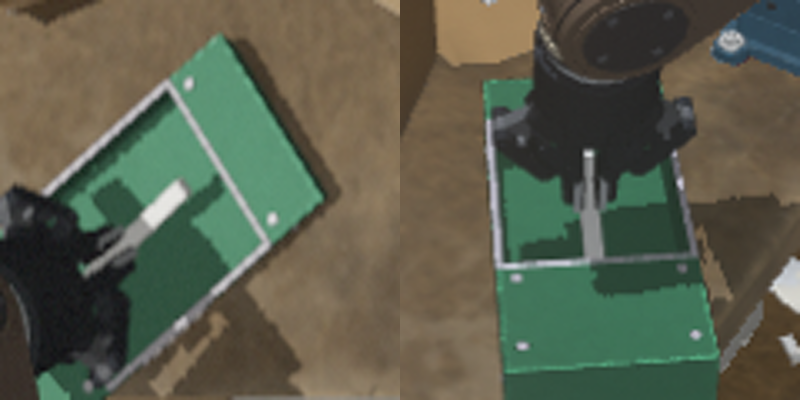

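Run:
```python
from h import *
T=imaging.read_camera("top");S=imaging.read_camera("side")
c1,r1=ray(T,[[244.9,225.7]]);c2,r2=ray(S,[[301.7,265.6]])
A=np.c_[r1[0],-r2[0]];k=np.linalg.lstsq(A,c2-c1,rcond=None)[0]
P=c1+k[0]*r1[0];Q=c2+k[1]*r2[0];print(tobox((P+Q)/2),np.linalg.norm(P-Q))
```

```text
[[  1.20094286 -61.28191301  44.45299355]] 0.010570009861274293
```

Run:
```python
from h import *
T=imaging.read_camera("top");S=imaging.read_camera("side")
for y,z in((-66,72),(-64,78),(-66,60),(-64,66),(-62,50)):
    X=O+xb*.0012+yb*y/1e3+np.array([0,0,z/1e3])
    t=proj(T,[X])[0];s=proj(S,[X])[0]
    print(y,z,(t-[190,180])/[.3,.25],(s-[245,220])/.3+[400,0])
```

```text
-66 72 [183.74424239 186.73022392] [581.01634012 115.53867737]
-64 78 [179.77069697 188.97714923] [581.35004844 110.44347441]
-66 60 [187.13933267 186.30488728] [580.89495811 129.25025991]
-64 66 [183.24030253 188.51953987] [581.22570546 124.24893954]
-62 50 [185.55267411 189.89673548] [581.33274698 144.23902287]
```

Only the bar's weight is felt, so nothing is touching. I'll slide it out along its own axis, end a leading.

```bash
python3 -m jog '[[1,-8,0,0,0,0,0],[1,-16,0,0,0,0,0],[1,-25,0,0,0,0,0],[1,-35,0,0,0,0,0],[1,-45,0,0,0,0,0],[1,-55,0,0,0,0,0],[1,-66,0,0,0,0,0],[1,-77,0,0,0,0,0],[1,-88,0,0,0,0,0],[1,-97,0,0,0,0,0],[1,-97,0,0,0,0,0],[1,-97,0,0,0,0,0]]' 100
python3 t.py
python3 - <<'E'
from h import *
a=imaging.read_camera("top")["image"][170:290,170:310];b=imaging.read_camera("side")["image"][200:340,235:375]
f=lambda i:cv2.resize(i,(400,400),interpolation=cv2.INTER_CUBIC)
cv2.imwrite("pics/p6.png",np.hstack([f(a),f(b)]))
E
```

```text
time: 8.55
eef_pos: [0.5042, 0.271, 0.0947]
tcp_rot: [0.443, 0.884, -0.066, 0.132]
contact_force: [0.5, 0.2, -2.0]
opening: 0.09
finger_force: 98.2
xyaw 126.74767573871593 z [ 0.175 -0.234 -0.956] pos [0.5042 0.271  0.0947] box [[  1.4 -90.3  94.7]] q [ 0.43  0.24  1.96 -0.37  0.92  0.01] t 8.55 F [ 0.5  0.2 -2. ] open 0.0902229184357024 98.1975419112132
```

View pics/p6.png

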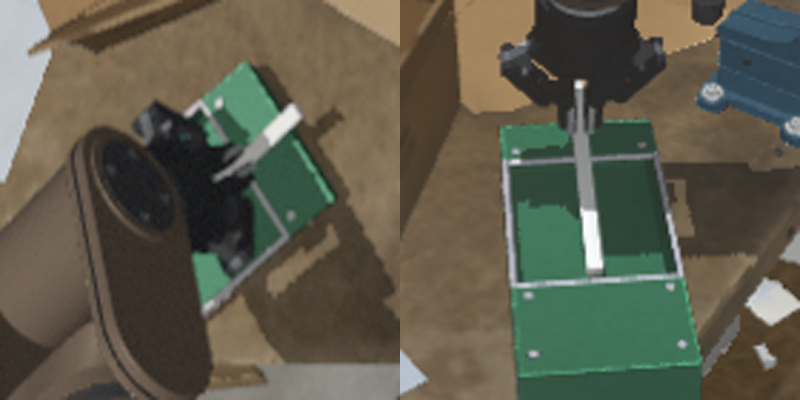

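End b shows in the side crop at (595,270), just clear of the deep edge at row 283. I'll lift straight up first, then level and centre.

```bash
python3 -m jog '[[1,-3,0,-10,0,0,0],[1,-9,0,-30,0,0,0],[1,-18,0,-57,0,0,0],[1,-26,0,-86,0,0,0],[1,-26,0,-100,0,0.05,0],[1,-20,0,-115,0,0.12,0],[1,-12,0,-130,0,0.19,0],[1,-4,0,-145,0,0.25,0],[1,4,0,-158,0,0.297,0],[1,4,0,-158,0,0.297,0],[1,4,0,-158,0,0.297,0],[1,4,0,-158,0,0.297,0]]' 100
python3 -m jog '[[1,0,0,0,0,0,0],[1,0,0,0,0,0,0],[1,0,0,0,0,0,0],[1,0,0,0,0,0,0],[1,0,0,0,0,0,0]]' 100
python3 t.py
python3 - <<'E'
from h import *
a=imaging.read_camera("top")["image"][150:310,150:330];b=imaging.read_camera("side")["image"][140:340,215:415]
f=lambda i:cv2.resize(i,(400,400),interpolation=cv2.INTER_CUBIC)
cv2.imwrite("pics/p7.png",np.hstack([f(a),f(b)]))
S=imaging.read_camera("side");T=imaging.read_camera("top")
s=get_state()
for e in (-68,132):
    X=Ro.from_quat(s["tcp_rot"]).apply([e/1e3,0,.012])+s["eef_pos"];print(e,X,(proj(S,[X])[0]-[215,140])/.5+[400,0],(proj(T,[X])[0]-[150,150])/[.45,.4])
E
```

```text
time: 9.85
eef_pos: [0.4737, 0.311, 0.2438]
tcp_rot: [0.448, 0.894, -0.001, -0.0]
contact_force: [0.6, 0.0, -2.9]
opening: 0.09
finger_force: 98.2
time: 10.35
eef_pos: [0.4742, 0.3112, 0.2446]
tcp_rot: [0.448, 0.894, -0.0, 0.0]
contact_force: [0.6, 1.0, -1.3]
opening: 0.093
finger_force: 98.2
xyaw 126.7838985543805 z [-0. -0. -1.] pos [0.4742 0.3112 0.2446] box [[  1.4 -40.1 244.6]] q [ 0.4   0.05  1.85 -0.    1.24 -0.24] t 10.35 F [ 0.6  1.  -1.3] open 0.09328266893616298 98.24906323701725
-68 [0.51489222 0.2567547  0.23265963] [565.93586794  88.30772879] [211.94029407 163.63449983]
132 [0.39513485 0.41693639 0.23265133] [585.51526594 199.09553855] [ 31.39278448 316.87123388]
```

View pics/p7.png

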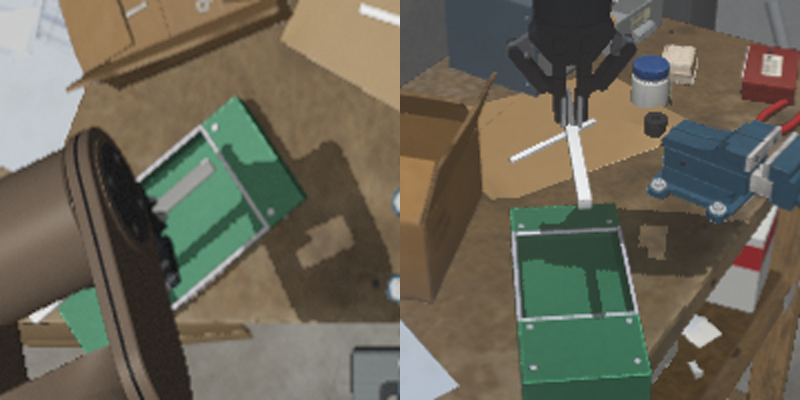

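The predicted ends agree with the images: end a in the top crop at (210,165) against (212,164) predicted, and end b in the side crop at (585,203) against (586,199). The bar is level at about 0.23 m, clear of the box and carton, and the bystanders haven't moved. Handing in.

```bash
python3 -c "
from plant import workorder
print(workorder.sign_off())"
```

```text
the job is handed in; nothing more can be done
None
```

The bar came out end a first and the job is handed in with it held level and still in the gripper, about 0.23 m up and centred within about 10 mm of the mouth, clear of the box and carton, at about 10.4 s; the sign-off returned no verdict.

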